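# Tip a glass marble into the hand press and hold it clamped

## Task

On the small wooden stand, lift the round bar of the tipping tray until the tray is tilted about 45 degrees and keep it there a moment, so that the glass marble rolls down the chute into the round seat of the press, then lower the tray until it is level again and let go of it. Then push the knob of the spring-loaded press lever down until the lever is level and its pointer pin stands in the gap between the two tabs of the scale, so that the sprung pad clamps the marble, and finish while still holding the lever there with the fingers. Do not touch the marble with the fingers, and leave the loose things around the stand where they are.

Things in the scene. Friction and masses are not known exactly. Their poses are not given: they have to be found in the camera images.
- stand: Fixed marble press on a wooden board 130 x 168 mm on four legs. Origin 12 mm below the board's top, 22 to 60 mm above the bench (varies). Its x points from the lever's knob to the lever's post, y from the seat to the tray's bar, z up; its yaw is -0.3 to 0.15 rad. Tipping tray at the +y end, walled chute sloping down to the seat at the -y end, press lever along x over the seat.
- tip_tray (a joint): Tilt of the tipping tray, rad: 0 level (start, resting on a block), grows as the bar end is lifted, 0.785 = 45 degrees, stop at 1.1. Aluminium trough 38 mm wide, 55 long, walls 20 mm above its floor, open at the chute end; 0.15 kg, falls back to level if let go. The marble lies in a shallow hole in its floor and rolls out only above about 32 degrees.
- tray_hinge (a point): Middle of the tray's hinge, at the chute end of the tray floor, 55 mm above the stand's origin. The hinge axis runs along the stand's x; the tray turns about it.
- tray_bar (a point): Middle of the tray's round steel grip bar: 9 mm thick, 57 mm free length along the stand's x between its side arms; fingers can close on it along the stand's y from above. With the tray level it is 100 mm in +y from the hinge and 40 mm above it (95 mm above the stand's origin); it moves on an arc about the hinge and its axes turn with the tray.
- marble_center (a point): Centre of the loose glass marble, 27 mm diameter, 18 to 37 g. It starts in the tray, 27.5 mm from the hinge.
- seat (a point): Where the marble's centre lies when it sits in the seat: a round 22 mm hole in a block, 42 mm above the stand's origin, 65 mm in -y from the stand's origin, between side walls and a padded backstop that reach 75 mm above that origin.
- press_lever (a joint): Travel of the press lever in rad: 0 up at its rest (knob end raised by 0.5 rad, about 29 degrees), grows as the knob is pushed down, 0.5 = lever level, pointer pin half-way between the two tabs; stop at 0.75. A spring lifts it back when let go; holding it at 0.5 takes about 6 N at the knob.
- lever_hinge (a point): The lever's pivot in the fork of the post, 95 mm above the stand's origin. The pivot axis runs along the stand's y, the lever runs from it in the stand's -x. The post reaches 105 mm above that origin.
- lever_knob (a point): Centre of the flat top of the lever's round black knob, 32 mm wide: 155 mm from the pivot along the lever, 17 mm above the lever's line. 184 mm above the stand's origin with the lever up, 112 mm with it level; moves on an arc about the pivot. On the -y side of the lever, 50 mm behind the knob, stands the scale post with the two tabs, 128 mm above that origin.
- press_pad: The round rubber pad (16 mm) on a sprung stem under the lever, 50 mm from the pivot, right above the seat; origin at the centre of its underside. It meets a seated marble at a lever travel of about 0.38 and yields up to 15 mm; at 0.5 it clamps the marble with about 3.6 N.
- marble: The same glass marble; origin at the point of it that was its underside at the start, and it turns as the marble rolls.
- bristle_puck: Bystander: round black brush pad 62 mm, 25 mm high, loose. Origin under its centre.
- brass_cup: Bystander: small brass cup 38 mm, 11 mm high, loose. Origin under its centre.
- mould_block: Bystander: black block 50 x 70 x 18 mm with a round hollow, loose. Origin under its centre.

How it is judged:
By the outcome, as a careful person would: the job done as asked, in the order asked, and still so for the second after the job is handed in, while the arm keeps its last pose, push and grip.
It also fails if it takes over 48 s, if anything falls off the work surface, if the arm or the gripper's body presses on something with over 40 N, if the wrist force passes 120 N, or if a joint passes its speed limit or range.

## Robot

A 6-joint arm with a two-finger parallel gripper is mounted at the origin on a cart in front of the work surface, level with it; the furniture and walls round the work are solid. World frame = base frame: x ahead of the robot, y to its left, z up, the work surface at z = 0. Lengths are in mm, angles in rad, forces in N, time in s.
With the tool pointing down it reaches from about 350 to 725 mm from the base axis. Payload 4.3 kg.
Tool frame: the origin (TCP) lies at the very end of the fingers, on their centre line; the grasp point (between the pads) lies 19 mm behind it; x points along the fingers, z is the direction in which the jaws open and shut, and the axes are right-handed (so a half turn about x gives the same grasp; the last joint's range is limited). The gripper opens to 85 mm and grips with 20 to 120 N. Pads are 22 mm wide; open, the fingers measure 114 mm over their backs; the gripper's body (76 mm by 85 mm) begins 54 mm behind the grasp point. The pads swing forward as they close: fully open they stand 13 mm farther back than shut.
Start: joints at [1.022, 0.377, 0.081, 1.274, 0, 1.46], TCP at [244.302, 520.56, 231.329] pointing down, gripper open.
Joint ranges: [-2.72, 2.72], [-0.84, 1.66], [-1.02, 1.22], [-1.77, 2.12], [-1.37, 1.28], [-3.14, 3.14]. Speed limits (rad/s): [2.57, 2.57, 3.14, 3.14, 3.14, 3.14].

## Interface

Orientations are given as a unit quaternion [w, x, y, z].
In Python, from cell import * gives the robot as it stands.
- The arm moves only by the tool send_rows, never from a script. Its argument "plan" is a list of rows, each a list of 5 numbers: the shift along the world's x, y, z in mm, then the turn about the world's z in rad, then the finger opening in mm, from 0 to 85.4. A call has 1 to 12 rows; each row is the pose to reach, as a shift and turn from the pose commanded when the call began; what a row does not reach only later rows make up. A row lasts 1/10 s, in which the tool goes at most 50 mm and 8.59 degrees, less where a joint would pass 70% of its speed; a pose out of reach is approached as far as the arm can. A call with a gripper value outside its range is refused whole. The fingers move at their own pace and stop on an object; "grip_force" is the grip in N (left out, the last holds). Time passes only in rows, so rows that repeat a pose let the fingers close. It gives the time, the measured TCP pose, the force and the opening at its end, in the units of the state.
- get_state(): the state, without advancing time (a new reading comes with each control period).
- capture(name): name is "scene" or "top" or "wrist"; returns the picture (384x512x3 uint8, blue, green, red); there is no depth.
- camera_params(name): a dict with "vertical_fov" (degrees; the focal length in pixels is half the picture's height over the tangent of half this angle, whatever the lens; pixels are square), "cx", "cy" (the principal point, pixels), "R" (3x3) and "t" (3): a world point X has camera coordinates R X + t. Camera axes: x right, y down, z forward; pixel columns grow to the right and rows downward; lengths in mm; the calibration is good to about 2 mm. A picture is of the moment at which its call begins: read the wrist's pose just before it. camera_params takes no time and is no camera call; for the wrist camera it gives the pose at the moment of the call.
- job_done(): hands the job in, once; it reports no verdict.
The state is a dict: "clock": time; "q": joint angles; "qvel": joint speeds; "joint_efforts": joint torques, N m; "tcp_pos": TCP position; "tool_rot": TCP orientation; "wrist_force": force on the tool from outside, world axes, zero at the start; "torque": the same for the moment, N m; "finger_gap": opening from 0.0 (shut) to 1.0 (fully open).
Only numpy, scipy, OpenCV 4.12 (cv2) and the standard library are available. Lean on these libraries where they do the work, as an engineer would, in place of code of your own. Each camera call takes 0.05 s, during which the arm holds its last target. There are 200 camera calls.

## Working session

There is one attempt and no reset: what is moved stays moved. The work goes in short steps, Python scripts to look and compute and a tool call to move; the robot and the scene stay as the last step left them, time stands still between calls to the robot, and variables do not carry over. Pictures are saved under pics/ and viewed, about 8 in all and at most 12, crops included, and the job is handed in when it is done.

Besides the shell and the picture viewer there is one more tool, called after "Request:" by a JSON object that holds its "fn" and its "kwargs". send_rows: Moves the arm, as the interface text tells. Its arguments: {"type":"object","properties":{"plan":{"type":"array","items":{"type":"array","items":{"type":"number"}}},"grip_force":{"type":"number"}},"required":["plan"]}

```bash
mkdir -p pics; python3 - <<'E'
from cell import *
import cv2,numpy as np
s=get_state();print(s)
for n in ("scene","top"):
    p=camera_params(n);print(n,p);cv2.imwrite(f"pics/{n}0.png",capture(n))
E
```

```text
{'clock': 0.0, 'q': array([ 1.02170080e+00,  3.78073223e-01,  7.96627005e-02,  1.27442204e+00,
       -2.46899659e-05,  1.46050935e+00]), 'qvel': array([ 0.00139053, -0.00173896, -0.00296808,  0.00179173,  0.00048461,
        0.00111809]), 'joint_efforts': array([-1.52352768e-03, -4.63607490e+01,  2.69871533e+01,  2.09308678e-02,
       -2.90880034e-04, -4.57523896e-06]), 'tcp_pos': array([243.94879401, 519.96860974, 230.36934427]), 'tool_rot': array([ 0.59619483, -0.37951402,  0.59748005,  0.37886467]), 'wrist_force': array([-0.10475744,  0.03222402,  0.93334967]), 'torque': array([2.45724009e-06, 1.44912387e-02, 1.89085024e-02]), 'finger_gap': 0.9947628190171718}
scene {'vertical_fov': 56.63568554337618, 'cx': 255.59321538676892, 'cy': 197.00336578260922, 'R': array([[ 0.49946714, -0.86632959,  0.0023691 ],
       [-0.56493318, -0.32777311, -0.7572419 ],
       [ 0.65679759,  0.37687906, -0.65313023]]), 't': array([-462.00337883,  271.84366427,  780.73656505])}
top {'vertical_fov': 47.95417156518101, 'cx': 249.45217879776908, 'cy': 189.85391731469, 'R': array([[-0.01378456, -0.99971436, -0.01952402],
       [-0.98410715,  0.01702137, -0.17675799],
       [ 0.17703982,  0.01677719, -0.98406068]]), 't': array([-268.23263763,  481.01627127,  929.5636769 ])}
```

View pics/top0.png

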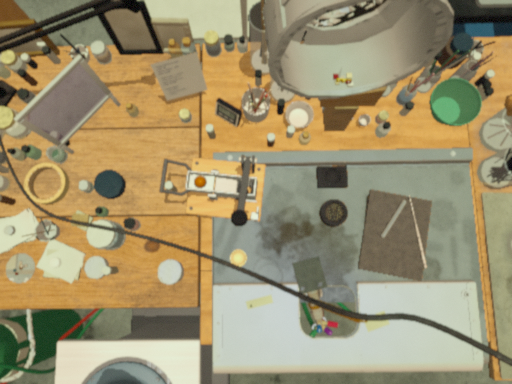

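View pics/scene0.png

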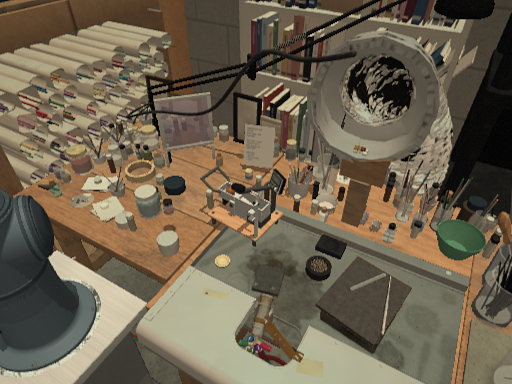

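```bash
python3 - <<'E'
import cv2,numpy as np
a=cv2.imread("pics/top0.png")[145:230,155:275];b=cv2.imread("pics/scene0.png")[160:245,190:300]
a=cv2.resize(a,None,fx=6.5,fy=6.5,interpolation=cv2.INTER_CUBIC);b=cv2.resize(b,None,fx=7,fy=7,interpolation=cv2.INTER_CUBIC)
print(a.shape,b.shape)
cv2.imwrite("pics/ta.png",a);cv2.imwrite("pics/sa.png",b)
E
```

```text
(552, 780, 3) (595, 770, 3)
```

View pics/ta.png

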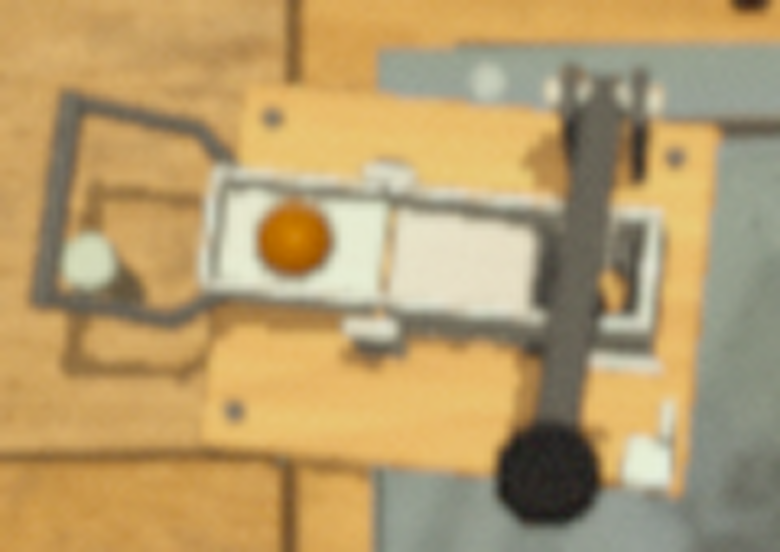

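View pics/sa.png

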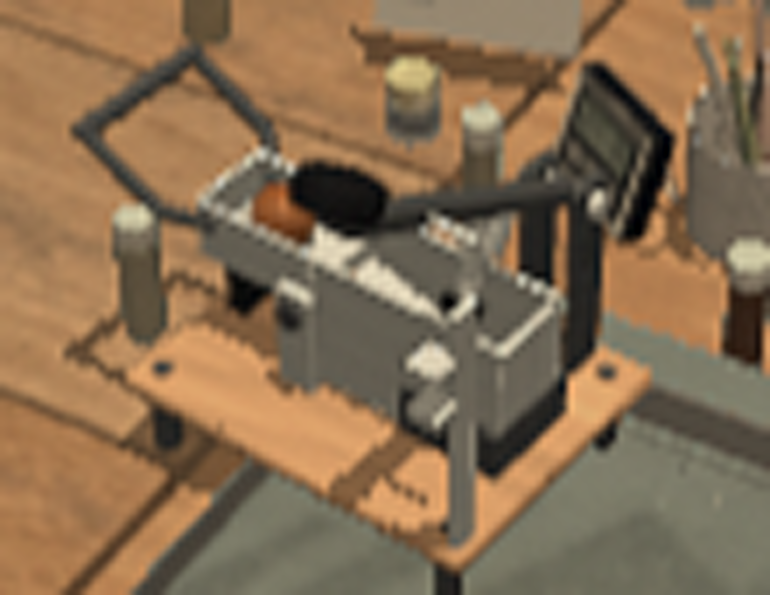

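```bash
cat > h.py <<'E'
from cell import *
import cv2,numpy as np
from scipy.optimize import least_squares
def proj(P,c):
    X=c["R"]@np.asarray(P,float)+c["t"]; f=192/np.tan(np.radians(c["vertical_fov"]/2))
    return np.array([c["cx"]+f*X[0]/X[2],c["cy"]+f*X[1]/X[2]])
def S2W(p,s):
    x,y,z,a=p[:4];c,d=np.cos(a),np.sin(a)
    return np.array([x+c*s[0]-d*s[1],y+d*s[0]+c*s[1],z+s[2]])
E
python3 - <<'E'
from h import *
T,S=camera_params("top"),camera_params("scene")
tp=lambda x,y:(155+(x+.5)/6.5-.5,145+(y+.5)/6.5-.5)
sp=lambda x,y:(190+(x+.5)/7-.5,160+(y+.5)/7-.5)
k=(-77.9,-65,184.2)
B=lambda h:(0,h+100,95)
obs=[("t1",T,tp(245,88),lambda h:(65,84,12)),("t2",T,tp(718,125),lambda h:(65,-84,12)),("t3",T,tp(682,495),lambda h:(-65,-84,12)),("t4",T,tp(205,445),lambda h:(-65,84,12)),
("tk",T,tp(548,473),lambda h:k),("tb",T,tp(56,199),B),("tm",T,tp(294,240),lambda h:(0,h+27.5,67)),
("s2",S,sp(655,372),lambda h:(65,-84,12)),("s3",S,sp(458,570),lambda h:(-65,-84,12)),("s4",S,sp(128,375),lambda h:(-65,84,12)),("sk",S,sp(340,190),lambda h:k),("sb",S,sp(139,91),B)]
f=lambda p:np.concatenate([proj(S2W(p,m(p[4])),c)-o for n,c,o,m in obs])
r=least_squares(f,[600,0,40,-.1,10],loss="soft_l1")
print(r.x.round(3));
for o,e in zip(obs,f(r.x).reshape(-1,2)):print(o[0],e.round(2))
g=least_squares(lambda P:np.concatenate([proj(P,T)-tp(90,258),proj(P,S)-sp(135,212)]),[600,50,50])
print("bottle",g.x.round(1),g.fun.round(1))
p=r.x
print("bar",S2W(p,B(p[4])),"hinge",S2W(p,(0,p[4],55)),"knob",S2W(p,k),"knoblevel",S2W(p,(-105,-65,112)))
np.save("p.npy",p)
E
```

```text
[ 481.154 -220.855   25.651  596.778   23.286]
t1 [-0.08 -1.16]
t2 [0.16 0.68]
t3 [-0.37  0.41]
t4 [-1.66  0.01]
tk [ 9.39 -0.27]
tb [ 0.15 -0.03]
tm [-0.16 -0.06]
s2 [-0.22 -0.13]
s3 [-0.36 -0.64]
s4 [-1.49 -0.09]
sk [6.33 1.25]
sb [-0.02  0.1 ]
bottle [487.9 -97.5  64.3] [-0.1  0.1  0.2 -0. ]
bar [496.42142104 -98.5186397  120.65058948] hinge [ 484.03735089 -197.74885085   80.65058948] knob [ 395.80366975 -275.70761551  209.85058948] knoblevel [ 368.91228253 -272.3515325   137.65058948]
```

```bash
python3 - <<'E'
from h import *
T,S=camera_params("top"),camera_params("scene")
tp=lambda x,y:(155+(x+.5)/6.5-.5,145+(y+.5)/6.5-.5)
sp=lambda x,y:(190+(x+.5)/7-.5,160+(y+.5)/7-.5)
k=lambda p:(-77.9,-65,184.2)
B=lambda p:(0,p[4]+100,95)
C=lambda a,b:lambda p:(65*a+p[6],84*b+p[5],12)
obs=[("t1",T,tp(245,88),C(1,1)),("t2",T,tp(718,125),C(1,-1)),("t3",T,tp(682,495),C(-1,-1)),("t4",T,tp(205,445),C(-1,1)),
("tk",T,tp(548,473),k),("tb",T,tp(56,199),B),("tm",T,tp(294,240),lambda p:(0,p[4]+27.5,67)),
("s2",S,sp(655,372),C(1,-1)),("s3",S,sp(458,570),C(-1,-1)),("s4",S,sp(128,375),C(-1,1)),("sk",S,sp(340,190),k),("sb",S,sp(139,91),B),
("tpost",T,tp(602,85),lambda p:(50,-65,100)),("tback",T,tp(655,210),lambda p:(17,-65-20,75))]
f=lambda p:np.concatenate([proj(S2W(p,m(p)),c)-o for n,c,o,m in obs[:12]])
r=least_squares(f,[480,-220,25,-.12,10,0,0],loss="soft_l1")
p=r.x;print(p.round(3));
for n,c,o,m in obs:print(n,(proj(S2W(p,m(p)),c)-o).round(2))
print("bar",S2W(p,B(p)).round(1),"hinge",S2W(p,(0,p[4],55)).round(1),"knob",S2W(p,k(p)).round(1),"knoblevel",S2W(p,(-105,-65,112)).round(1),"seat",S2W(p,(0,-65,42)).round(1))
np.save("p.npy",p)
h=S2W(p,(0,p[4],55))
for th in (0,.2,.4,.6,.7,.785,.85):
    c,s=np.cos(th),np.sin(th);print(th,(S2W(p,(0,p[4]+100*c-40*s,55+100*s+40*c))-S2W(p,B(p))).round(1))
s=get_state();print(s['tcp_pos'])
from scipy.spatial.transform import Rotation as R
q=s['tool_rot'];M=R.from_quat([q[1],q[2],q[3],q[0]]).as_matrix();print(M.round(3))
E
```

```text
[ 4.82607e+02 -2.03735e+02  2.36920e+01 -1.23000e-01  6.48700e+00
 -1.79490e+01  1.57800e+00]
t1 [ 0.41 -1.27]
t2 [0.51 0.49]
t3 [0.05 0.1 ]
t4 [-1.1  -0.22]
tk [ 0.1  -0.82]
tb [0.12 0.52]
tm [-0.25  0.43]
s2 [0.16 0.3 ]
s3 [ 0.14 -0.2 ]
s4 [-1.    0.39]
sk [ 0.27 -0.84]
sb [-0.25  0.75]
tpost [0.54 2.61]
tback [0.34 2.28]
bar [495.7 -98.1 118.7] hinge [ 483.4 -197.3   78.7] knob [ 397.3 -258.7  207.9] knoblevel [ 370.4 -255.3  135.7] seat [ 474.6 -268.2   65.7]
0 [0. 0. 0.]
0.2 [-1.2 -9.9 19.1]
0.4 [ -2.9 -23.3  35.8]
0.6 [ -4.9 -39.7  49.5]
0.7 [ -6.1 -48.9  55. ]
0.785 [ -7.1 -57.1  59. ]
0.85 [ -7.9 -63.6  61.5]
[243.98680524 520.03072497 230.44971062]
[[-0.001 -0.905  0.425]
 [-0.002  0.425  0.905]
 [-1.     0.    -0.002]]
```

```bash
python3 - <<'E'
from h import *
T,S=camera_params("top"),camera_params("scene")
f=192/np.tan(np.radians(T["vertical_fov"]/2))
cur=np.array([(130,115),(170,100),(215,80),(250,62),(300,50),(355,55)],float)
for u,v in [(20,185),(60,212),(130,230),(180,250),(250,280),(310,303),(360,318),(410,318),(450,330)]:
    o=[]
    for d in range(80,950,15):
        X=T["R"].T@(np.array([(u-T["cx"])/f*d,(v-T["cy"])/f*d,d])-T["t"])
        q=proj(X,S)
        if 100<q[0]<360 and abs(q[1]-np.interp(q[0],cur[:,0],cur[:,1]))<8:o.append((X.round(),q.round()))
    print((u,v),o[:3])
E
```

```text
(20, 185) [(array([450., 114., 275.]), array([128., 110.])), (array([453., 122., 261.]), array([128., 114.])), (array([456., 130., 246.]), array([128., 118.]))]
(60, 212) [(array([393.,  12., 340.]), array([136., 105.])), (array([395.,  18., 325.]), array([136., 110.])), (array([397.,  25., 310.]), array([136., 115.]))]
(130, 230) [(array([ 358., -118.,  407.]), array([165.,  96.])), (array([ 359., -113.,  393.]), array([165., 102.])), (array([ 360., -109.,  378.]), array([164., 108.]))]
(180, 250) [(array([ 328., -194.,  447.]), array([183.,  91.])), (array([ 329., -191.,  431.]), array([183.,  98.]))]
(250, 280) [(array([ 291., -283.,  499.]), array([209.,  79.])), (array([ 291., -282.,  484.]), array([210.,  89.]))]
(310, 303) [(array([ 269., -344.,  540.]), array([234.,  65.])), (array([ 267., -346.,  524.]), array([235.,  77.]))]
(360, 318) [(array([ 256., -388.,  568.]), array([259.,  52.])), (array([ 255., -391.,  552.]), array([260.,  66.]))]
(410, 318) [(array([ 258., -430.,  582.]), array([291.,  45.]))]
(450, 330) [(array([ 246., -467.,  580.]), array([317.,  56.]))]
```

```bash
python3 - <<'E'
import cv2,numpy as np
b=cv2.imread("pics/scene0.png")[0:160,90:400];t=cv2.imread("pics/top0.png")[0:250,0:310]
b=cv2.resize(b,None,fx=2.5,fy=2.5);t=cv2.resize(t,None,fx=.9,fy=.9)
c=np.zeros((600,775,3),np.uint8);c[:400,:775]=b
t=cv2.resize(cv2.imread("pics/top0.png")[120:220,0:310],None,fx=2,fy=2);c[400:600,:620]=t
cv2.imwrite("pics/c.png",c)
E
```

```text
(no output)
```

View pics/c.png

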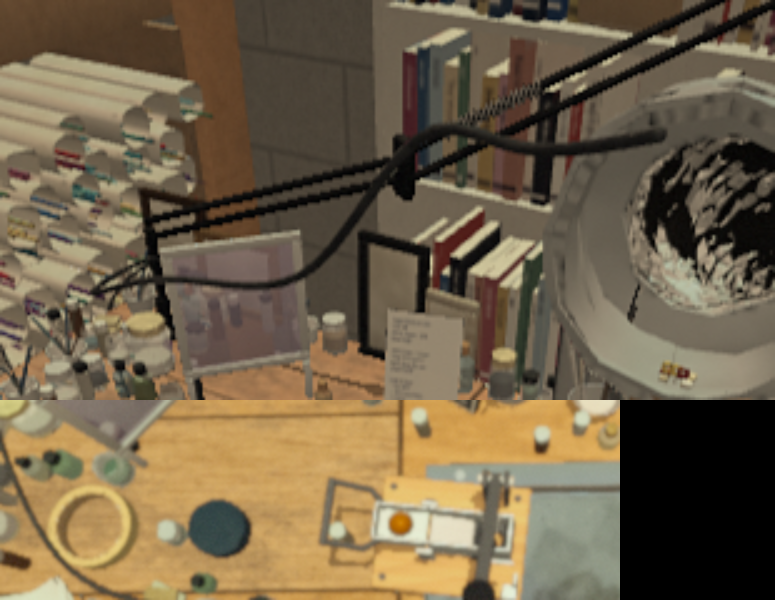

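Request:
{"fn": "send_rows", "kwargs": {"plan": [[12,-20,20,0.03,60],[25,-45,45,0.06,50],[38,-75,70,0.1,45],[50,-105,95,0.14,45],[62,-135,120,0.18,45],[75,-165,145,0.22,45],[88,-200,165,0.26,45],[100,-235,175,0.3,45],[112,-270,178,0.316,45],[124,-305,180,0.316,45],[136,-335,180,0.316,45],[140,-350,180,0.316,45]], "grip_force": 25}}

```text
clock: 1.3
tcp_pos: [384.9, 168.4, 411.0]
tool_rot: [0.53, -0.468, 0.531, 0.468]
wrist_force: [0.4, 0.1, -0.4]
finger_gap: 0.527
```

```bash
python3 - <<'E'
from h import *
s=get_state();print(s)
cv2.imwrite("pics/s1.png",np.vstack([capture("scene")[:300],capture("top")[:290]]))
E
```

```text
{'clock': 1.3, 'q': array([ 2.61605021e-01,  7.90558252e-02,  1.60866098e-01,  1.65310694e+00,
       -5.87262917e-04,  3.87112746e-01]), 'qvel': array([-0.34147006, -0.05352688, -0.06130933, -0.00424069,  0.01974672,
       -0.34632797]), 'joint_efforts': array([  1.0305674 , -30.44572949,  26.43223107,   0.043878  ,
        -0.15866737,   0.16035468]), 'tcp_pos': array([384.88460422, 168.39002444, 411.04043717]), 'tool_rot': array([ 0.53012128, -0.46776673,  0.53062288,  0.46755222]), 'wrist_force': array([ 0.43763218,  0.06821658, -0.39941726]), 'torque': array([-0.02333825, -0.00685213,  0.03315054]), 'finger_gap': 0.5274570564493087}
```

View pics/s1.png

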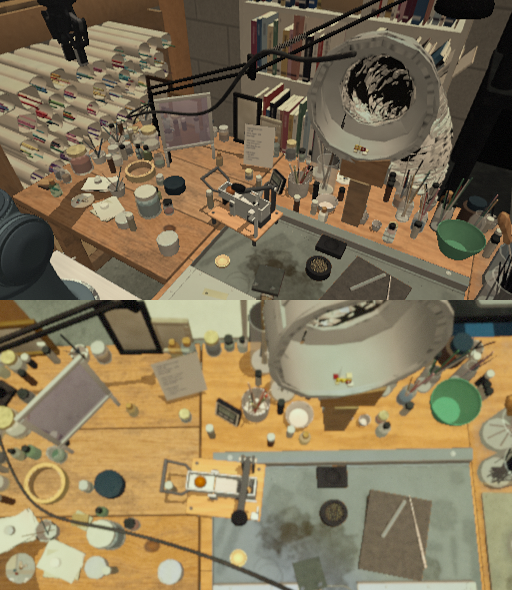

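Request:
{"fn": "send_rows", "kwargs": {"plan": [[15,-35,0,0,45],[30,-70,0,0,45],[45,-105,0,0,45],[60,-140,0,0,45],[75,-175,0,0,45],[90,-210,0,0,45],[102,-245,0,0,45],[112,-268,0,0,45],[112,-268,-15,0,45],[112,-268,-40,0,45],[112,-268,-60,0,45],[112,-268,-60,0,45]]}}

```text
clock: 2.6
tcp_pos: [494.9, -96.0, 348.2]
tool_rot: [0.529, -0.467, 0.53, 0.471]
wrist_force: [0.8, -0.1, -0.2]
finger_gap: 0.523
```

```bash
python3 - <<'E'
from h import *
s=get_state();print(s)
cv2.imwrite("pics/s2.png",np.vstack([capture("scene")[:300],capture("top")[:290]]))
E
```

```text
{'clock': 2.6, 'q': array([-3.17752743e-01,  2.35831529e-01,  1.85238586e-01,  1.52658192e+00,
        5.36633784e-04, -1.95954227e-01]), 'qvel': array([-0.00062495, -0.01339777,  0.08914081,  0.0582614 , -0.00166874,
       -0.00245048]), 'joint_efforts': array([-1.37965260e-01, -3.96642494e+01,  2.66879565e+01, -6.32427279e-01,
       -5.19580120e-03,  2.28978053e-03]), 'tcp_pos': array([494.9410139 , -95.97340717, 348.24274184]), 'tool_rot': array([ 0.52852822, -0.46659635,  0.53047499,  0.47068253]), 'wrist_force': array([ 0.79261328, -0.13388003, -0.21684719]), 'torque': array([ 0.0272132 ,  0.10172483, -0.02295963]), 'finger_gap': 0.5227075905361902}
```

View pics/s2.png

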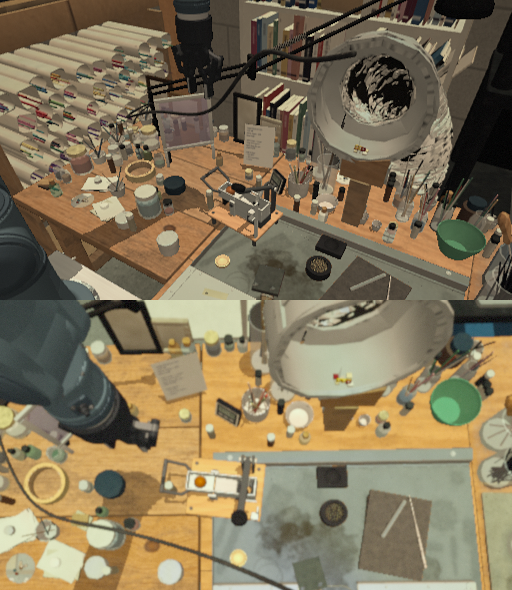

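Request:
{"fn": "send_rows", "kwargs": {"plan": [[0,0,-20,0,45],[0,0,-40,0,45],[0,0,-60,0,45],[0,0,-80,0,45],[0,0,-100,0,45],[0,0,-120,0,45],[0,0,-140,0,45],[0,0,-160,0,45],[0,0,-175,0,45],[0,0,-185,0,45],[0,0,-185,0,45],[0,0,-185,0,45]]}}

```text
clock: 3.9
tcp_pos: [497.1, -97.5, 167.3]
tool_rot: [0.53, -0.469, 0.529, 0.468]
wrist_force: [0.8, -0.4, 0.3]
finger_gap: 0.533
```

```bash
python3 - <<'E'
from h import *
s=get_state();print(s['tcp_pos'],s['wrist_force'],s['joint_efforts'].round(1))
W=camera_params("wrist");w=capture("wrist")
p=np.load("p.npy")
for n,m in dict(barL=(-28,p[4]+100,95),bar=(0,p[4]+100,95),barR=(28,p[4]+100,95),marb=(0,p[4]+27.5,67),knob=(-77.9,-65,184)).items():
    q=proj(S2W(p,m),W);print(n,q.round());cv2.circle(w,tuple(int(v) for v in q.round()),3,(0,0,255),1)
t=s['tcp_pos'];q=proj(t,W);print("tcp",q.round());
cv2.imwrite("pics/w3.png",np.hstack([w,capture("top")[100:,100:320][:284].copy() if 0 else cv2.resize(capture("scene")[0:290,100:310],(278,384))]))
E
```

```text
[497.09808378 -97.49946025 167.34646855] [ 0.79522019 -0.37659561  0.34799684] [  0.  -39.1  25.3  -0.    0.    0. ]
barL [260. 176.]
bar [260. 216.]
barR [260. 252.]
marb [166. 202.]
knob [-272.   96.]
tcp [261. 253.]
```

View pics/w3.png

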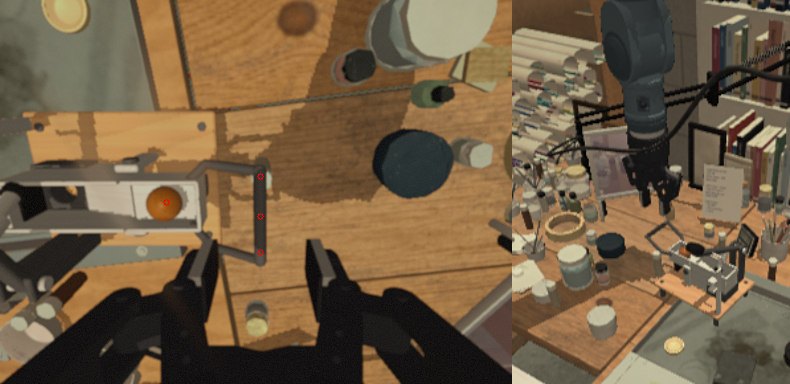

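Request:
{"fn": "send_rows", "kwargs": {"plan": [[-1,0,-20,0,45],[-1,0,-40,0,45],[-1,0,-56,0,45],[-1,0,-66,0,45],[-1,0,-67,0,45],[-1,0,-67,0,25],[-1,0,-67,0,15],[-1,0,-67,0,5],[-1,0,-67,0,0],[-1,0,-67,0,0],[-1,0,-67,0,0],[-1,0,-67,0,0]], "grip_force": 25}}

```text
clock: 5.2
tcp_pos: [496.1, -98.5, 100.2]
tool_rot: [0.53, -0.469, 0.53, 0.467]
wrist_force: [-1.2, -4.9, 5.5]
finger_gap: 0.095
```

```bash
python3 - <<'E'
from h import *
s=get_state();print(s['tcp_pos'],s['wrist_force'],s['finger_gap']*85.4)
E
```

```text
[496.09979214 -98.48133858 100.24538935] [-1.18254209 -4.90808137  5.4829965 ] 8.103544953934145
```

Request:
{"fn": "send_rows", "kwargs": {"plan": [[-0.3,-2.1,5,0,0],[-0.6,-4.5,9.8,0,0],[-0.9,-7,14.5,0,0],[-1.2,-9.9,19.1,0,0],[-1.6,-12.9,23.5,0,0],[-2,-16.2,27.8,0,0],[-2.4,-19.6,31.9,0,0],[-2.9,-23.3,35.8,0,0],[-3.4,-27.1,39.5,0,0],[-3.9,-31.2,43,0,0],[-4.4,-35.4,46.4,0,0],[-4.9,-39.7,49.5,0,0]]}}

```text
clock: 6.4
tcp_pos: [491.6, -135.4, 150.1]
tool_rot: [0.531, -0.468, 0.527, 0.469]
wrist_force: [4.0, 4.1, 2.8]
finger_gap: 0.091
```

Request:
{"fn": "send_rows", "kwargs": {"plan": [[-0.6,-4.5,2.9,0,0],[-1.2,-9.2,5.5,0,0],[-1.8,-14,8,0,0],[-2.3,-17.8,9.7,0,0],[-2.3,-17.8,9.7,0,0],[-2.3,-17.8,9.7,0,0],[-2.3,-17.8,9.7,0,0],[-2.3,-17.8,9.7,0,0],[-2.3,-17.8,9.7,0,0],[-2.3,-17.8,9.7,0,0],[-2.3,-17.8,9.7,0,0],[-2.3,-17.8,9.7,0,0]]}}

```text
clock: 7.6
tcp_pos: [489.4, -153.4, 160.4]
tool_rot: [0.531, -0.469, 0.528, 0.469]
wrist_force: [3.8, 4.3, 7.5]
finger_gap: 0.09
```

```bash
python3 - <<'E'
from h import *
s=get_state();print(s['tcp_pos'],s['wrist_force'],s['finger_gap']*85.4)
p=np.load("p.npy");h=S2W(p,(0,p[4],55))
d=s['tcp_pos']+[0,0,19]-h;y=d@[.123,.992,0];print("tilt",np.arctan2(d[2],y)-np.arctan2(40,100),np.hypot(y,d[2]))
q=proj(S2W(p,(0,-65,42)),camera_params("top")).round();print(q)
a=capture("top")[130:230,155:285];b=capture("scene")[150:250,190:310]
r=lambda i:cv2.resize(i,(390,300),interpolation=cv2.INTER_CUBIC)
cv2.imwrite("pics/v4.png",np.hstack([r(a),r(b)]))
E
```

```text
[ 489.44906003 -153.44437693  160.37186977] [3.83167773 4.31501718 7.54202773] 7.670912364150591
tilt 0.776231140944291 109.97364140871017
[246. 189.]
```

View pics/v4.png

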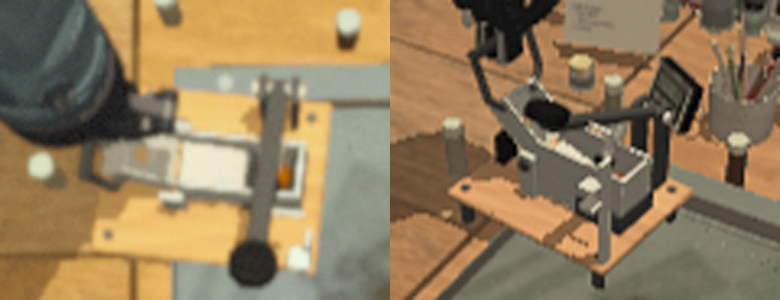

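Request:
{"fn": "send_rows", "kwargs": {"plan": [[0.5,3.8,-1.7,0,0],[1.1,8.6,-4.2,0,0],[1.7,13.3,-6.8,0,0],[2.3,17.8,-9.7,0,0],[2.8,22.1,-12.8,0,0],[3.3,26.3,-16.2,0,0],[3.8,30.4,-19.7,0,0],[4.3,34.2,-23.4,0,0],[4.8,37.9,-27.3,0,0],[5.2,41.3,-31.4,0,0],[5.6,44.6,-35.7,0,0],[6,47.6,-40.1,0,0]]}}

```text
clock: 8.9
tcp_pos: [494.7, -107.6, 118.2]
tool_rot: [0.53, -0.469, 0.53, 0.468]
wrist_force: [5.5, -0.3, 1.7]
finger_gap: 0.098
```

Request:
{"fn": "send_rows", "kwargs": {"plan": [[0.2,1.5,-2.3,0,0],[0.3,2.9,-4.6,0,0],[0.6,5.4,-9.3,0,0],[0.8,7.8,-14.1,0,0],[1.1,9.9,-19,0,0],[1.1,9.9,-19.3,0,0],[1.1,9.9,-19.3,0,0],[1.1,9.9,-19.3,0,10],[1.1,9.9,-19.3,0,20],[1.1,9.9,-19.3,0,32],[1.1,9.9,-19.3,0,40],[1.1,9.9,-19.3,0,40]]}}

```text
clock: 10.1
tcp_pos: [494.5, -97.2, 98.6]
tool_rot: [0.529, -0.468, 0.53, 0.469]
wrist_force: [0.3, -0.4, -0.6]
finger_gap: 0.467
```

```bash
python3 - <<'E'
from h import *
s=get_state();print(s['tcp_pos'],s['wrist_force'],s['finger_gap']*85.4)
E
```

```text
[494.49031542 -97.17477892  98.64610757] [ 0.32875546 -0.41798208 -0.5576439 ] 39.911010443964855
```

Request:
{"fn": "send_rows", "kwargs": {"plan": [[0,0,15,0,40],[0,0,40,0,40],[0,0,75,0,40],[0,0,110,0,30],[0,0,145,0,10],[-8,-15,165,0,0],[-25,-42,165,0,0],[-43,-70,165,0,0],[-61,-100,165,0,0],[-79,-130,165,0,0],[-95,-155,165,0,0],[-99,-161,160,0,0]], "grip_force": 40}}

```text
clock: 11.3
tcp_pos: [395.1, -260.6, 259.4]
tool_rot: [0.53, -0.468, 0.531, 0.467]
wrist_force: [-1.1, 0.5, 1.6]
finger_gap: 0.002
```

```bash
python3 - <<'E'
from h import *
s=get_state();print(s['tcp_pos'],s['wrist_force'],s['finger_gap']*85.4,s['joint_efforts'].round(1))
W=camera_params("wrist");w=capture("wrist");p=np.load("p.npy")
for n,m in dict(knob=(-77.9,-65,184.2),seat=(0,-65,42),bar=(0,p[4]+100,95)).items():
    q=proj(S2W(p,m),W);print(n,q.round());cv2.circle(w,tuple(int(v) for v in q.round()),3,(0,0,255),1)
a=cv2.resize(capture("top")[130:230,155:230+55],(288,222))
c=np.zeros((384,800,3),np.uint8);c[:,:512]=w;c[:222,512:]=a;cv2.imwrite("pics/w5.png",c)
E
```

```text
[ 395.09652198 -260.62664346  259.43474399] [-1.10629552  0.50038755  1.63728735] 0.1877473117777818 [ -0.3 -35.5  27.2   0.4  -0.2  -0.1]
knob [264. 218.]
seat [263. 232.]
bar [427. 254.]
```

View pics/w5.png

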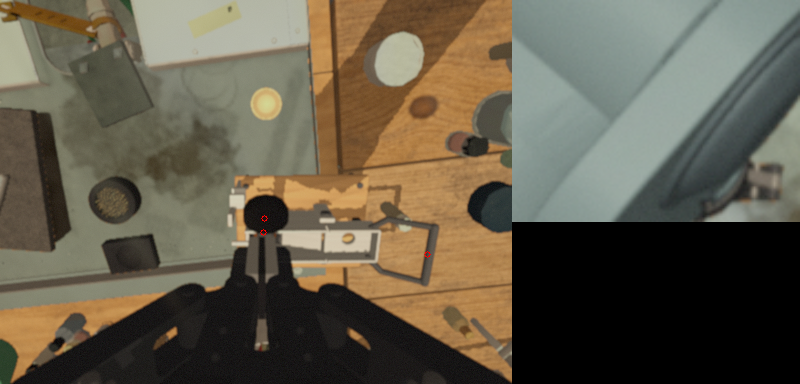

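Request:
{"fn": "send_rows", "kwargs": {"plan": [[0,1,-10,0,0],[0,1,-20,0,0],[0,1,-29,0,0],[0,1,-36,0,0],[0,1,-38,0,0],[0,1,-38,0,0]]}}

```text
clock: 12.0
tcp_pos: [396.1, -257.0, 220.6]
tool_rot: [0.53, -0.468, 0.53, 0.469]
wrist_force: [0.1, 1.0, -0.6]
finger_gap: 0.0
```

Request:
{"fn": "send_rows", "kwargs": {"plan": [[0,0,-2,0,0],[0,0,-2,0,0]]}}

```text
clock: 12.2
tcp_pos: [396.4, -257.6, 219.3]
tool_rot: [0.53, -0.469, 0.53, 0.468]
wrist_force: [0.3, 0.4, 0.1]
finger_gap: 0.001
```

Request:
{"fn": "send_rows", "kwargs": {"plan": [[0,0,-2,0,0],[0,0,-2,0,0]]}}

```text
clock: 12.4
tcp_pos: [396.4, -257.7, 217.3]
tool_rot: [0.53, -0.469, 0.53, 0.468]
wrist_force: [0.1, -1.3, 1.2]
finger_gap: -0.004
```

Request:
{"fn": "send_rows", "kwargs": {"plan": [[0,0,-2,0,0],[0,0,-2,0,0]]}}

```text
clock: 12.6
tcp_pos: [396.3, -257.7, 215.2]
tool_rot: [0.53, -0.469, 0.53, 0.468]
wrist_force: [0.1, -1.1, 1.9]
finger_gap: 0.001
```

Request:
{"fn": "send_rows", "kwargs": {"plan": [[0,0,-2,0,0],[0,0,-2,0,0]]}}

```text
clock: 12.8
tcp_pos: [396.2, -257.5, 213.0]
tool_rot: [0.53, -0.468, 0.53, 0.468]
wrist_force: [0.8, -0.6, 0.7]
finger_gap: 0.0
```

Request:
{"fn": "send_rows", "kwargs": {"plan": [[0,0,-2,0,0],[0,0,-2,0,0]]}}

```text
clock: 13.0
tcp_pos: [396.2, -257.5, 210.9]
tool_rot: [0.53, -0.468, 0.53, 0.468]
wrist_force: [0.2, -1.1, 1.3]
finger_gap: 0.001
```

Request:
{"fn": "send_rows", "kwargs": {"plan": [[-1,0,-4,0,0],[-3,0.4,-8,0,0],[-6,0.7,-12,0,0],[-8,1,-16,0,0],[-12,1.5,-23,0,0],[-15,1.9,-30,0,0],[-18,2.2,-37,0,0],[-20,2.5,-44,0,0],[-22,2.7,-50,0,0],[-24,3,-56,0,0],[-25,3.1,-60,0,0],[-25,3.1,-60,0,0]]}}

```text
clock: 14.2
tcp_pos: [371.1, -254.3, 150.8]
tool_rot: [0.53, -0.468, 0.53, 0.468]
wrist_force: [3.4, 0.6, 4.2]
finger_gap: 0.003
```

Request:
{"fn": "send_rows", "kwargs": {"plan": [[-0.5,0,-3,0,0],[-1,0,-6,0,0],[-1.5,0,-9,0,0],[-1.7,0,-11,0,0],[-1.7,0,-12,0,0],[-1.7,0,-12,0,0]]}}

```text
clock: 14.8
tcp_pos: [369.6, -254.2, 139.2]
tool_rot: [0.53, -0.468, 0.53, 0.468]
wrist_force: [1.8, 1.6, 6.6]
finger_gap: -0.003
```

```bash
python3 - <<'E'
from h import *
s=get_state();print(s['tcp_pos'],s['wrist_force'],s['finger_gap']*85.4,s['joint_efforts'].round(1))
p=np.load("p.npy")
a=capture("scene")[150:250,180:310];cv2.imwrite("pics/v6.png",cv2.resize(a,(780,600),interpolation=cv2.INTER_CUBIC))
E
```

```text
[ 369.60951721 -254.16476423  139.22447789] [1.79026563 1.6132201  6.57582806] -0.2568142236084583 [ -0.9 -31.   21.8   0.4  -0.7   0. ]
```

View pics/v6.png

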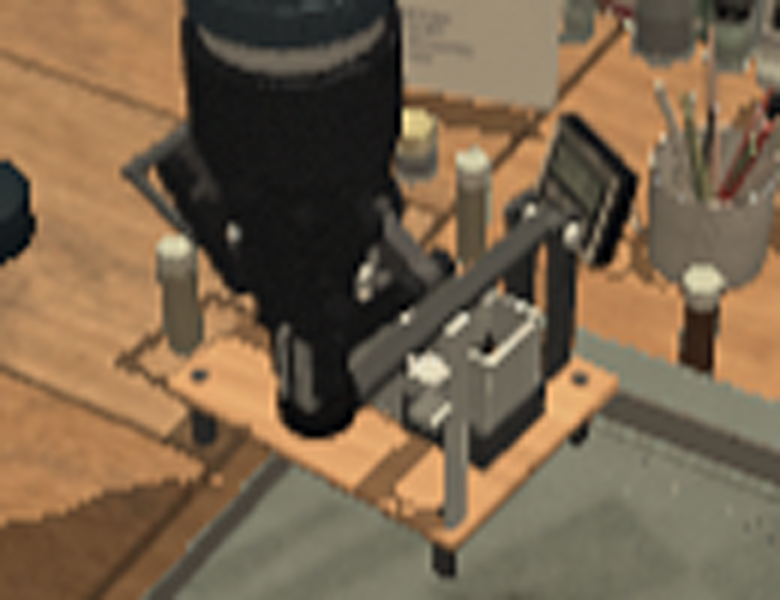

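Request:
{"fn": "send_rows", "kwargs": {"plan": [[-0.3,0,-1.5,0,0],[-0.3,0,-3,0,0],[-0.3,0,-3,0,0],[-0.3,0,-3,0,0],[-0.3,0,-3,0,0]]}}

```text
clock: 15.35
tcp_pos: [369.3, -254.1, 136.4]
tool_rot: [0.53, -0.468, 0.529, 0.468]
wrist_force: [1.7, 0.8, 7.0]
finger_gap: 0.001
```

```bash
python3 - <<'E'
from h import *
s=get_state();print(s['tcp_pos'],s['wrist_force'])
W=camera_params("wrist");S=camera_params("scene");p=np.load("p.npy")
w=capture("wrist");sc=np.mean([capture("scene").astype(float) for _ in range(4)],0).clip(0,255).astype(np.uint8)
x0,y0=225,175
for y in (-75,-80,-85):print("pin y",y,[((proj(S2W(p,(50-105*np.cos(a),y,95+105*np.sin(a))),S)-[x0,y0])*9).round() for a in (-.05,0,.05)],proj(S2W(p,(-55,y,95)),W).round())
for x in (40,-40):print("lever mid",x,[((proj(S2W(p,(50-(50-x)*np.cos(a),-65,95+(50-x)*np.sin(a))),S)-[x0,y0])*9).round() for a in (0,.05)])
c=np.zeros((600,800,3),np.uint8)
c[:,:450]=cv2.resize(sc[y0:y0+66,x0:x0+50],(450,594+6),interpolation=cv2.INTER_CUBIC)
c[:350,450:]=cv2.resize(w[120:320,170:370],(350,350),interpolation=cv2.INTER_CUBIC)
c[350:600,450:783]=cv2.resize(w,(333,250))
cv2.imwrite("pics/v7.png",c)
E
```

```text
[ 369.31853242 -254.14059297  136.3948671 ] [1.74820636 0.79305871 6.99024542]
pin y -75 [array([212., 337.]), array([212., 324.]), array([212., 309.])] [244. 310.]
pin y -80 [array([227., 345.]), array([226., 331.]), array([226., 317.])] [236. 310.]
pin y -85 [array([241., 353.]), array([241., 339.]), array([241., 324.])] [228. 310.]
lever mid 40 [array([384., 133.]), array([384., 132.])]
lever mid -40 [array([216., 279.]), array([216., 267.])]
```

View pics/v7.png

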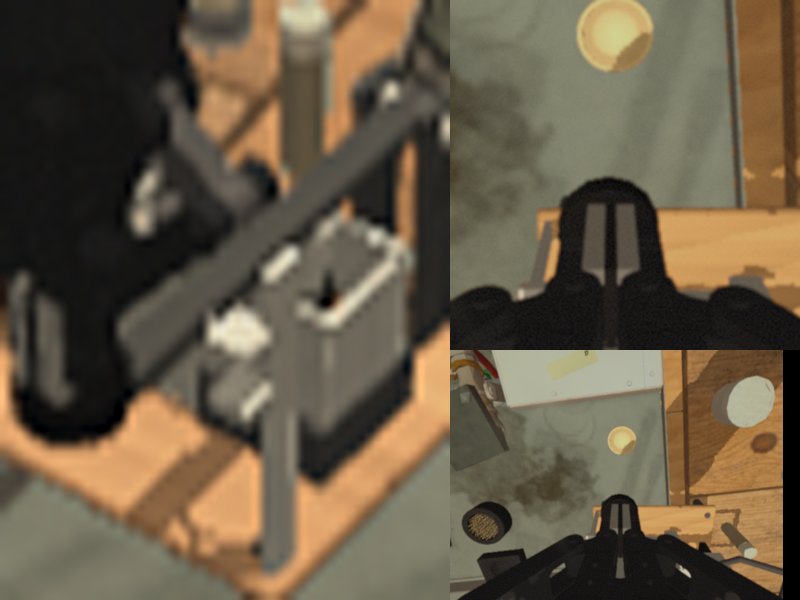

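```bash
python3 - <<'E'
from cell import *
s=get_state();print(s['tcp_pos'],s['wrist_force'],s['clock']);print(job_done())
E
```

```text
[ 369.32375851 -254.14744981  136.41774695] [2.06441044 2.00140662 5.92918638] 15.6
the job is handed in; nothing more can be done
None
```

I carried out the whole sequence and handed it in at 15.6 s on the robot's clock, with the closed fingers still holding the lever knob down.

1. **Tray:** I gripped the bar and lifted it along its arc to about 0.78 rad (44.5 degrees) by tool position. It stayed there about 0.8 s, and the top picture then showed the orange marble in the seat. I lowered the tray to level and released it. A later wrist picture showed it level and empty.
2. **Lever:** I pushed the knob down with the closed fingers until the tool stood at z = 136.4 mm. My fitted stand pose gives 135.7 mm for a level lever, a difference of about 0.005 rad. The upward push read 5.9 to 7.0 N at the end, against the roughly 6 N stated.
3. **Scene picture:** In the last scene picture the lever's centre line matches the projected level line within about 0.02 rad, and the fingers sit centred on the knob.

**Not confirmed:**
- **Pointer pin:** I could not see it directly. That it stands between the tabs is inferred from the lever angle and from the tab positions, which match the level pin's projected height.
- **Clamp:** The pad touching the marble was not seen either.
- **Finger contact:** I searched for first contact with the raised knob in small steps down to z = 211 mm without a clear force. The height therefore rests on the camera fit and the final force, not on touch.
- **Loose things:** The arm passed a cable that my triangulation put in its path, with no contact force. I took no final comparison picture of the loose things. The fingers never went near them, and those still in view in the last picture looked unmoved.

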